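# Set the mitre saw's length stop

## Task

Get the saw's length stop ready: first slide the flat cover fully home over the bolt compartment, then draw the sprung sliding leg out by its upright stop bar until the bar is level with the marker clip on the rule. With the leg held there, push the cam lever fully closed, never closing it before the leg is at the marker, and finish still holding the stop bar at the marker, because the cam is not yet adjusted and will not hold the leg by itself. Leave the other things on the bench alone.

Things in the scene. Friction and masses are not known exactly. Their poses are not given: they have to be found in the camera images.
- stand: The length-stop unit, fixed to the bench: grey laminate base plate x -105..85 mm, y -270..230 mm, 10 mm thick, with a grey housing and, along y at x -100..-76 mm, a wooden rule (top at z 18 mm). Origin on the bench surface; x points across the unit away from the robot, y along the slide (robot's left at yaw 0), z up. 'Stand x, y, z' below are in this frame.
- housing_top (a point): Middle of the top edge of the grey housing's left end, stand (0, 0, 60 mm). The housing spans stand x -45..45 mm, y -260..0 mm, z 10..60 mm. Its right part (y -260..-140 mm) is the open bolt compartment; its left part is the sleeve from which the leg slides out towards +y. Axes as the stand.
- cover (a joint): Slide of the flat aluminium cover on the housing (84 x 114 x 5 mm, flat top at stand z 65 mm): 0 = fully home over the compartment, against its stop; grows as it opens towards stand +y, up to 0.095 m. Starts 0.05 to 0.09. Friction about 2 N; stays where it is left.
- cover_ridge (a point): Middle of the top edge of the cover's upright grip ridge, at stand x 0, y -200 mm + joint cover, z 89 mm. The ridge is 12 mm thick along y, 54 mm long along x and stands 24 mm above the cover's flat top. Axes as the stand.
- leg (a joint): Slide of the leg out of the sleeve along stand +y: 0 = in, up to 0.125 m. A return spring draws it in with 4 to 6 N (plus under 1 N friction), so it creeps back in by itself when let go, cam lever closed or not. Starts at 0.
- stop_bar (a point): The leg's upright stop bar (leg_c0 in the rules), its grip: 12 mm thick along stand y, 120 mm long along x, 40 mm high. This point: centre of its underside, at stand x 0, y 60 mm + joint leg, z 45 mm; top edge z 85 mm. Axes as the stand. It stands on the leg's head (x -62..62 mm; y -55..+30 mm from the bar; top z 45 mm). Fingers can pinch it across its thickness and slide along it.
- mark: Marker clip on the rule, fixed: dark steel block 30 x 7 x 12 mm (x, y, z) with a white line. Origin: middle of its underside; axes as the stand. The leg is at the marker when the stop bar's middle (in line with a small pointer on the leg's head) has the same stand y as this origin; that is 65 to 110 mm out (joint leg).
- cam_lever (a joint): Black cam lever hinged on the leg's head about a vertical axis; travels with the leg. 0 = fully closed against its stop (arm along stand +y, square across the bar); grows as it opens, up to 0.7 rad (arm swings towards stand -x). Starts 0.45 to 0.65. Stiff hinge: 0.2 N m, about 3 N at the far half of the arm; stays where it is left.
- lever_hinge (a point): On the lever's hinge axis at the arm's mid height (z 95 mm); 50 mm in stand x and -46 mm in stand y from the stop bar's middle. Round boss of radius 11 mm about it. The arm is 14 mm wide, 12 mm high (z 89..101 mm), runs 100 mm from here to its end and passes 4 mm above the bar.
- lever_tip (a point): Free end of the lever's arm, at mid height (z 95 mm), 100 mm from the hinge. A hand straddling the bar's near (-x) end and sliding along it to +x meets the arm with its fingers and swings it closed; at the closed stop the arm's near face crosses the bar at 43 mm from its middle, on the +x side.
- offcut: Bystander, leave alone: wood offcut 45 x 100 x 20 mm, lying in front of the base plate. Origin: centre of its underside.
- screwdriver: Bystander, leave alone: screwdriver, lying right of the offcut. Origin: centre of its underside.
- glue: Bystander, leave alone: glue bottle, 56 mm across, 150 mm tall, behind the housing. Origin: centre of its underside.
- jar: Bystander, leave alone: glass jar with steel cap, 60 mm across, 70 mm tall, behind the leg. Origin: centre of its underside.
- track: Bystander, leave alone: length of model railway track 34 x 230 x 9 mm, lying in front of the base plate's left end. Origin: centre of its underside.
- square: Bystander, leave alone: carpenter's square, 140 mm stock and 160 mm blade, lying at the left. Origin: centre of its underside.
- tape: Bystander, leave alone: tape measure 62 x 34 x 58 mm, at the right. Origin: centre of its underside.

How it is judged (in metres and radians):
On the way, in this order (a step that is already met when the one before it is completed fails the run):
1. the cover is slid fully home over the compartment (value of joint cover below 0.006 m), for 0.2 s.
2. the leg is held by its stop bar at the marker with the cam lever still open (y of stop_bar in the frame of mark between -0.005 and 0.005 m and value of joint cam_lever above 0.35 rad and contact force between the fingers and leg_c0 above 1.5 N), for 0.2 s.
At the end, for the whole second after the job is handed in: The cover is home (within 6 mm), the stop bar's middle is within 5 mm of the marker along the slide, the cam lever is closed (within 0.08 rad), and the fingers still hold the stop bar (more than 1.5 N), all through the last second (value of joint cover below 0.006 m and y of stop_bar in the frame of mark between -0.005 and 0.005 m and value of joint cam_lever below 0.08 rad and contact force between the fingers and leg_c0 above 1.5 N); the arm keeps its last pose, push and grip.
It fails at once if the cam lever is closed while the leg is away from the marker (more than 12 mm) (value of joint cam_lever below 0.25 rad and (y of stop_bar in the frame of mark below -0.012 m or y of stop_bar in the frame of mark above 0.012 m)).
It fails at once if a bystander on the bench is pushed more than 30 mm (distance of any of offcut, screwdriver, glue, jar, track, square, tape from where it was at the start of the episode above 0.03 m).
It also fails if it takes over 54 s, if anything falls off the work surface, if the arm or the gripper's body presses on something with over 40 N, if the wrist force passes 120 N, or if a joint passes its speed limit or range.

## Robot

A 7-joint arm with a two-finger parallel gripper is mounted at the origin on the work surface. World frame = base frame: x ahead of the robot, y to its left, z up, the work surface at z = 0. Lengths are in mm, angles in rad, forces in N, time in s.
With the tool pointing down it reaches from about 400 to 900 mm from the base axis. Payload 5.6 kg.
Tool frame: the origin (TCP) lies midway between the tips of the shut fingers; the grasp point (between the pads) lies 19 mm behind it; z points along the fingers, y is the line along which they close (so a half turn about z gives the same grasp; the last joint's range is limited). The gripper opens to 92 mm and grips with 3 to 60 N. Pads are 20 mm wide; open, the fingers measure 128 mm over their backs; the gripper's body (75 mm by 189 mm) begins 69 mm behind the grasp point.
Start: joints at [-1.228, 0.468, -0.012, 1.603, 0.006, 1.071, -0.056], TCP at [244.636, 602.214, 214.592] pointing down, gripper open.
Joint ranges: [-2.53, 2.53], [-0.31, 2.02], [-1.57, 1.55], [0.28, 2.44], [-1.29, 4.43], [0.15, 1.84], [-2.92, 2.92]. Speed limits (rad/s): [2.57, 2.57, 3.14, 3.14, 3.14, 3.14, 3.14].

## Interface

Orientations are given as a unit quaternion [x, y, z, w].
In Python, from cell import telemetry, imaging, job, nets gives the robot as it stands. The module is installed in compiled form; this text tells all that it offers.
- The arm moves only by the tool arm_command, never from a script. Its argument "deltas" is a list of rows, each an object with "linear": the shift along the tool's x, y, z in cm, a list of three; "roll": the turn about the tool's z in degrees; "jaw": the closure, from 0 (fully open) to 1 (shut). A call has 1 to 8 rows; each row shifts and turns the commanded pose from where the row before left it, along the tool's axes as they then stand; what a row does not reach is not made up. A row lasts 1/8 s, in which the tool goes at most 62.5 mm and 10.7 degrees, less where a joint would pass 70% of its speed; a pose out of reach is approached as far as the arm can. A call is refused whole if a number of a shift passes 6.25 or a number of a turn 10.7, either way. A call with a gripper value outside its range is refused whole. The fingers move at their own pace and stop on an object; "grip_force" is the grip in N (left out, the last holds). Time passes only in rows, so rows that do not move let the fingers close. It gives the time, the measured TCP pose, the force, the opening and the grip force at its end, in the units of the state.
- telemetry.get_obs(): the state, without advancing time (a new reading comes with each control period).
- imaging.grab_frame(name): name is "side" or "top" or "wrist"; returns the picture (384x512x3 uint8, red, green, blue); there is no depth.
- imaging.calibration(name): a dict with "intrinsics" (3x3 intrinsics, pixels), "rvec" (rotation vector, rad) and "tvec" (3), from world to camera coordinates, as OpenCV has them. Camera axes: x right, y down, z forward; pixel columns grow to the right and rows downward; lengths in mm; the calibration is good to about 2 mm. A picture is of the moment at which its call begins: read the wrist's pose just before it. calibration takes no time and is no camera call; for the wrist camera it gives the pose at the moment of the call.
- job.close_job(): hands the job in; it is judged then, once.
Trained networks look in the newest picture that a camera, given by its name, has taken for a name from the list of things; names that differ only in an ending like _2 or _b are one class to them, and where a whole thing is asked for, a point or a joint stands for the part that bears it (a point fixed in the world has none). Each returns a list of dicts, best first, with "conf" (0 to 1); they miss things now and then, are a little off and sometimes report something else, mostly with a low value. They report only what shows in the picture. A call takes as long as a camera call.
- nets.recognise(camera, target): "location" ([x, y, z] in mm, in world coordinates, good to about 4 mm: the middle of the surface that is visible of it).
The state is a dict: "t": time; "joint_pos": joint angles; "joint_vel": joint speeds; "tau": joint torques, N m; "ee_pos": TCP position; "ee_rot": TCP orientation; "ft_force": force on the tool from outside, world axes, zero at the start; "wrist_torque": the same for the moment, N m; "width": opening from 0.0 (shut) to 1.0 (fully open); "grasp_force": force on a finger pad.
Only numpy, scipy, OpenCV 4.12 (cv2) and the standard library are available. Lean on these libraries where they do the work, as an engineer would, in place of code of your own. Each camera call takes 0.05 s, during which the arm holds its last target. There are 200 camera calls.

## Working session

There is one attempt and no reset: what is moved stays moved. The work goes in short steps, Python scripts to look and compute and a tool call to move; the robot and the scene stay as the last step left them, time stands still between calls to the robot, and variables do not carry over. Pictures are saved under pics/ and viewed, at most 10 in all, crops included, and the job is handed in when it is done.

Besides the shell and the picture viewer there is one more tool, called after ">>>" as name(argument=value, ...), one argument or row to a line, values as JSON. arm_command: Moves the arm, as the interface text tells. Its arguments: {"type":"object","properties":{"deltas":{"type":"array","items":{"type":"object","properties":{"linear":{"type":"array","items":{"type":"number"}},"roll":{"type":"number"},"jaw":{"type":"number"}}}},"grip_force":{"type":"number"}},"required":["deltas"]}

```bash
mkdir -p pics
cat > h.py <<'E'
import numpy as np,cv2
from cell import telemetry,imaging,job,nets
def snap(c,n):
    im=imaging.grab_frame(c); cv2.imwrite(f'pics/{n}.png',im[:,:,::-1]); return im
def cal(c):
    d=imaging.calibration(c); return np.array(d['intrinsics'],float),np.array(d['rvec'],float).reshape(3),np.array(d['tvec'],float).reshape(3)
def ray(c,u,v,z):
    K,r,t=cal(c); R=cv2.Rodrigues(r)[0]; p=cv2.undistortPoints(np.array([[[u,v]]],float),K,None).ravel()
    o=-R.T@t; d=R.T@np.array([*p,1]); return o+d*(z-o[2])/d[2]
def proj(c,P):
    K,r,t=cal(c); return cv2.projectPoints(np.array(P,float).reshape(-1,1,3),r,t,K,None)[0].reshape(-1,2)
E
python3 - <<'E'
from h import *
for c in ('top','side'):
    snap(c,c+'0')
    for n in ['stand','housing_top','cover','cover_ridge','leg','stop_bar','mark','cam_lever','lever_hinge','lever_tip']+(['offcut','screwdriver','glue','jar','track','square','tape'] if c=='top' else []):
        try: print(c,n,[(np.round(d['location']).tolist(),round(d['conf'],2)) for d in nets.recognise(c,n)[:2]])
        except Exception as e: print(n,e)
o=telemetry.get_obs(); print(o['t'],o['ee_pos'],o['ee_rot'],o['width'],o['ft_force'])
E
```

```text
top stand [([508.0, -20.0, 8.0], 0.79)]
top housing_top [([511.0, -19.0, 10.0], 0.78)]
top cover [([507.0, -121.0, 63.0], 0.62), ([540.0, 46.0, 42.0], 0.22)]
top cover_ridge [([512.0, -120.0, 63.0], 0.79), ([373.0, -3.0, 21.0], 0.62)]
top leg [([538.0, 42.0, 42.0], 0.56), ([511.0, -17.0, 8.0], 0.5)]
top stop_bar [([542.0, 48.0, 40.0], 0.68), ([311.0, -218.0, 24.0], 0.52)]
top mark [([509.0, -16.0, 9.0], 0.57), ([309.0, -215.0, 21.0], 0.21)]
top cam_lever [([568.0, 36.0, 98.0], 0.73)]
top lever_hinge [([570.0, 42.0, 105.0], 0.74), ([509.0, -122.0, 66.0], 0.34)]
top lever_tip [([572.0, 36.0, 97.0], 0.66)]
top offcut [([379.0, -4.0, 18.0], 0.7)]
top screwdriver [([311.0, -217.0, 23.0], 0.63)]
top glue [([645.0, -193.0, 102.0], 0.64), ([509.0, -16.0, 9.0], 0.2)]
top jar [([510.0, -17.0, 9.0], 0.66), ([670.0, 6.0, 69.0], 0.5)]
top track [([406.0, 227.0, 8.0], 0.82), ([378.0, -1.0, 20.0], 0.53)]
top square [([611.0, 493.0, 5.0], 0.75)]
top tape [([426.0, -426.0, 52.0], 0.79), ([609.0, 496.0, 5.0], 0.51)]
side stand [([502.0, -91.0, 17.0], 0.97)]
side housing_top [([506.0, -86.0, 12.0], 0.92), ([506.0, -129.0, 63.0], 0.56)]
side cover [([508.0, -127.0, 64.0], 0.93), ([314.0, -228.0, 23.0], 0.43)]
side cover_ridge [([504.0, -130.0, 66.0], 0.9)]
side leg [([546.0, 48.0, 61.0], 0.73)]
side stop_bar [([545.0, 52.0, 61.0], 0.63)]
side mark [([575.0, 13.0, 98.0], 0.24)]
side cam_lever [([508.0, -128.0, 63.0], 0.66), ([580.0, 11.0, 97.0], 0.49)]
side lever_hinge []
side lever_tip [([579.0, 17.0, 98.0], 0.49), ([506.0, -130.0, 65.0], 0.27)]
1.45 [244.62621888 602.19968686 214.60247594] [ 1.91734488e-01  9.81446833e-01 -5.46329944e-06  1.54678253e-05] 1.0026510289768356 [ 0.0764809  -0.11496491 -0.78093417]
```

View pics/top0.png

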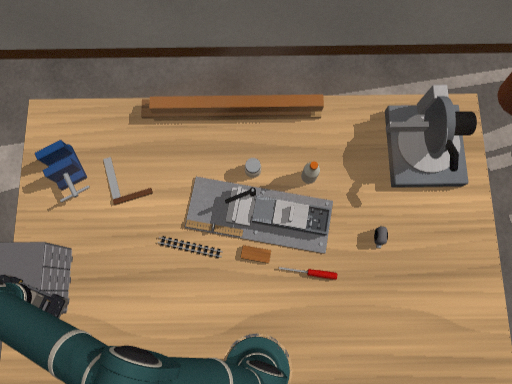

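View pics/side0.png

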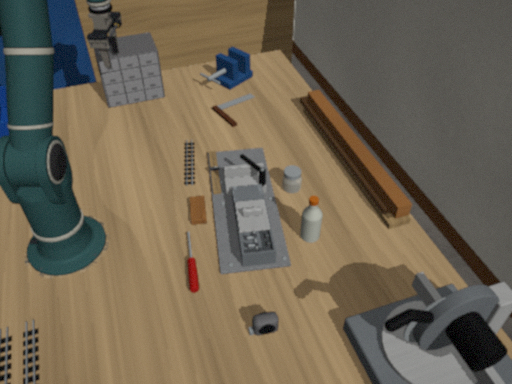

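>>> arm_command(
  deltas=[
    {"linear": [-4, -4.1, -1.2], "jaw": 0},
    {"linear": [-4, -4.1, -1.2], "jaw": 0},
    {"linear": [-4, -4.1, -1.2], "jaw": 0},
    {"linear": [-4, -4.1, -1.2], "jaw": 0},
    {"linear": [-4, -4.1, -1.2], "jaw": 0},
    {"linear": [-4, -4.1, -1.2], "jaw": 0},
    {"linear": [-4, -4.1, -1.2], "jaw": 0},
    {"linear": [-4, -4.1, -1.2], "jaw": 0},
  ],
)

```text
validation failed for argument at $.de...
```

>>> arm_command(
  deltas=[
    {"linear": [-4, -4.1, -1.2], "jaw": 0},
    {"linear": [-4, -4.1, -1.2], "jaw": 0},
    {"linear": [-4, -4.1, -1.2], "jaw": 0},
    {"linear": [0, 0, 0], "jaw": 0},
  ],
)

```text
validation failed for argument at $.de...
```

Run:
```python
from h import *
for p in [(200,178),(333,210),(327,251),(187,222)]: print(ray('top',*p,10).round())
o=telemetry.get_obs(); print(o['t'],o['ee_pos'],o['ee_rot'])
K,r,t=cal('wrist');R=cv2.Rodrigues(r)[0];print(-R.T@t,R.round(3),K)
im=snap('wrist','w0')
for n in ['cover_ridge','stop_bar','mark','lever_hinge','lever_tip']: print(n,[(np.round(d['location']).tolist(),round(d['conf'],2)) for d in nets.recognise('wrist',n)[:2]])
```

```text
[651. 195.  10.]
[ 527. -277.   10.]
[ 383. -249.   10.]
[491. 238.  10.]
1.45 [244.62621888 602.19968686 214.60247594] [ 1.91734488e-01  9.81446833e-01 -5.46329944e-06  1.54678253e-05]
[174.29946898 631.777374   385.2991214 ] [[ 0.377  0.926  0.   ]
 [ 0.892 -0.363  0.27 ]
 [ 0.25  -0.101 -0.963]] [[325.53681158   0.         260.54776991]
 [  0.         325.53681158 195.67992547]
 [  0.           0.           1.        ]]
cover_ridge []
stop_bar []
mark []
lever_hinge []
lever_tip []
```

View pics/w0.png

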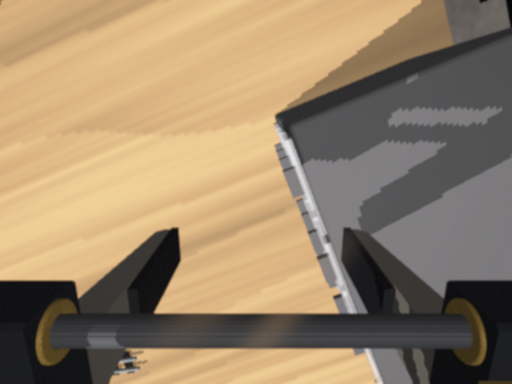

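>>> arm_command(
  deltas=[
    {"linear": [-4, -4.1, -1.2], "roll": 0, "jaw": 0},
    {"linear": [-4, -4.1, -1.2], "roll": 0, "jaw": 0},
    {"linear": [-4, -4.1, -1.2], "roll": 0, "jaw": 0},
    {"linear": [-4, -4.1, -1.2], "roll": 0, "jaw": 0},
    {"linear": [-4, -4.1, -1.2], "roll": 0, "jaw": 0},
    {"linear": [-4, -4.1, -1.2], "roll": 0, "jaw": 0},
    {"linear": [-4, -4.1, -1.2], "roll": 0, "jaw": 0},
    {"linear": [-4, -4.1, -1.2], "roll": 0, "jaw": 0},
  ],
)

```text
t: 2.75
ee_pos: [418.2, 176.1, 311.4]
ee_rot: [0.192, 0.981, 0.0, 0.0]
ft_force: [0.9, 0.7, -0.6]
width: 0.997
grasp_force: 0.0
```

>>> arm_command(
  deltas=[
    {"linear": [-4, -4.1, -1.2], "roll": 0, "jaw": 0},
    {"linear": [-4, -4.1, -1.2], "roll": 0, "jaw": 0},
    {"linear": [-3, -4.1, -1.2], "roll": 0, "jaw": 0},
    {"linear": [0, 0, 0], "roll": -8.5, "jaw": 0},
    {"linear": [0, 0, 0], "roll": 0, "jaw": 0},
  ],
)

```text
t: 3.38
ee_pos: [473.3, 22.2, 346.8]
ee_rot: [0.12, 0.993, 0.0, 0.0]
ft_force: [0.6, 0.5, -0.6]
width: 1.003
grasp_force: 0.0
```

Run:
```python
from h import *
o=telemetry.get_obs(); print(o['t'],o['ee_pos'],o['ee_rot'],o['joint_pos'])
im=snap('wrist','w1')
for n in ['cover_ridge','stop_bar','mark','lever_hinge','lever_tip']: print(n,[(np.round(d['location']).tolist(),round(d['conf'],2)) for d in nets.recognise('wrist',n)[:2]])
cv2.imwrite('pics/w1b.png',cv2.resize(im,(800,600),interpolation=cv2.INTER_CUBIC)[:,:,::-1])
```

```text
3.375 [473.25835904  22.23968661 346.75019968] [1.19653815e-01 9.92815636e-01 2.26871095e-04 1.59844374e-04] [-0.51589298  0.0277467   0.41251702  1.86807606 -0.01212175  1.24770619
  1.23124075]
cover_ridge [([504.0, -122.0, 70.0], 0.84), ([500.0, -12.0, 16.0], 0.28)]
stop_bar [([602.0, 377.0, 12.0], 0.54)]
mark [([469.0, 147.0, 29.0], 0.66)]
lever_hinge [([571.0, 38.0, 97.0], 0.76)]
lever_tip [([570.0, 34.0, 97.0], 0.96), ([471.0, 147.0, 30.0], 0.75)]
```

View pics/w1b.png

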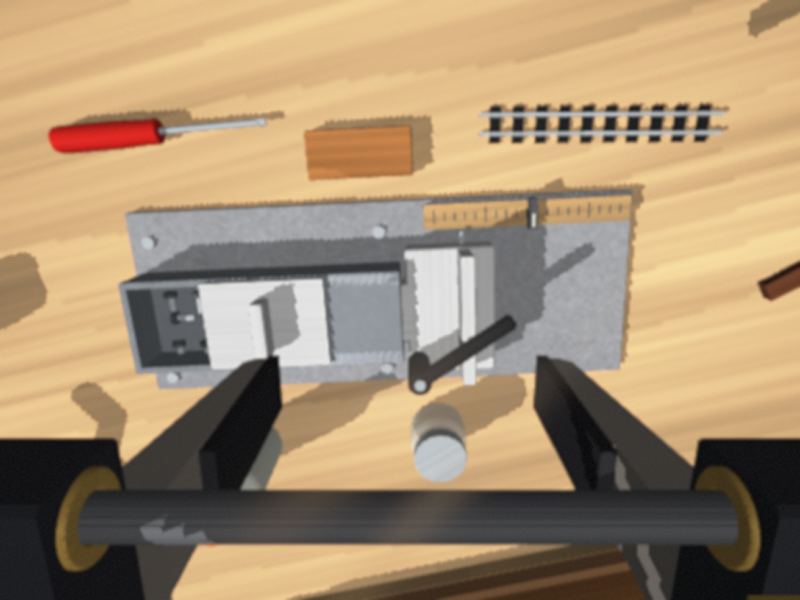

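```bash
cat > fit.py <<'E'
from h import *
from scipy.optimize import least_squares
def S(p,P):
    P=np.array(P,float); c,s=np.cos(p[2]),np.sin(p[2]); return np.c_[p[0]+c*P[:,0]-s*P[:,1],p[1]+s*P[:,0]+c*P[:,1],P[:,2]]
def model(q):
    m,c,a=q[3:6]; h=np.array([50,14,95.])
    return [(-105,-270,10),(-105,230,10),(85,230,10),(85,-270,10),(-45,-260,60),(45,-260,60),(-45,0,60),(45,0,60),(-60,60,85),(60,60,85),(-88,m,30),(-42,c-57-200,65),(-42,c+57-200,65),(42,c+57-200,65),(42,c-57-200,65),(50,14,103),(50-100*np.sin(a),14+100*np.cos(a),101)]
E
python3 - <<'E'
from fit import *
uv=np.array([(127,212),(632,193),(622,368),(160,387),(122,285),(137,372),(402,268),(405,355),(467,252),(469,383),(533,207),(197,284),(323,279),(330,365),(205,371),(420,385),(513,319)])/1.5625
K,r,t=cal('wrist')
f=lambda q:(cv2.projectPoints(S(q,model(q)),r,t,K,None)[0].reshape(-1,2)-uv).ravel()
s=least_squares(f,[500,0,-.23,150,.07,.5],loss='soft_l1',x_scale=[1,1,.01,1,1,.01])
q=s.x; print(q.round(3),'yawdeg',np.degrees(q[2])); print(f(q).reshape(-1,2).round(1).tolist())
for n,P in dict(ridge=(0,-200+q[4],89),bar=(0,60,85),mark=(-88,q[3],18),tip=(50-100*np.sin(q[5]),14+100*np.cos(q[5]),95)).items(): print(n,S(q,[P]).round(1))
E
```

```text
[ 5.32964e+02  5.35700e+00 -1.88000e-01  1.27901e+02  7.12950e+01
  5.97000e-01] yawdeg -10.791003261359828
[[-2.1, 0.4], [1.1, -3.8], [-0.5, 0.3], [-0.9, 1.7], [-2.3, -1.3], [0.1, 0.9], [-1.3, 0.9], [-0.0, 3.9], [1.0, 1.7], [1.1, 0.3], [0.0, 3.1], [-0.1, -0.3], [-1.0, -0.9], [-0.2, -0.9], [3.8, -1.2], [0.6, -0.7], [1.1, -0.6]]
ridge [[ 508.9 -121.1   89. ]]
bar [[544.2  64.3  85. ]]
mark [[470.5 147.5  18. ]]
tip [[545.  101.5  95. ]]
```

>>> arm_command(
  deltas=[
    {"linear": [0, 0, 2], "roll": -3, "jaw": 0},
    {"linear": [-2.1, -4.5, 3], "roll": 0, "jaw": 0},
    {"linear": [-2.1, -4.5, 3], "roll": 0, "jaw": 0},
    {"linear": [-2, -4.4, 3], "roll": 0, "jaw": 0},
    {"linear": [0, 0, 5.5], "roll": 0, "jaw": 0},
    {"linear": [0, 0, 5], "roll": 0, "jaw": 0},
    {"linear": [0, 0, 4], "roll": 0, "jaw": 0},
    {"linear": [0, 0, 1.9], "roll": 0, "jaw": 0},
  ],
  grip_force=15,
)

```text
t: 4.68
ee_pos: [508.2, -119.9, 70.1]
ee_rot: [0.092, 0.996, -0.0, -0.002]
ft_force: [0.8, 0.0, 1.1]
width: 1.0
grasp_force: 0.0
```

>>> arm_command(
  deltas=[
    {"linear": [0, 0, 0], "roll": 0, "jaw": 1},
    {"linear": [0, 0, 0], "roll": 0, "jaw": 1},
    {"linear": [0, 0, 0], "roll": 0, "jaw": 1},
    {"linear": [0, 0, 0], "roll": 0, "jaw": 1},
  ],
)

```text
t: 5.18
ee_pos: [510.2, -120.5, 73.5]
ee_rot: [0.092, 0.996, 0.0, 0.001]
ft_force: [0.5, 0.4, -0.4]
width: 0.587
grasp_force: 0.0
```

>>> arm_command(
  deltas=[
    {"linear": [0, 0, 0], "roll": 0, "jaw": 1},
    {"linear": [0, 0, 0], "roll": 0, "jaw": 1},
    {"linear": [0, 0, 0], "roll": 0, "jaw": 1},
    {"linear": [0, 0, 0], "roll": 0, "jaw": 1},
    {"linear": [0, 0, 0], "roll": 0, "jaw": 1},
    {"linear": [0, 0, 0], "roll": 0, "jaw": 1},
  ],
)

```text
t: 5.92
ee_pos: [509.5, -121.0, 72.6]
ee_rot: [0.093, 0.996, -0.0, 0.0]
ft_force: [-0.9, -0.4, -0.4]
width: 0.127
grasp_force: 15.0
```

>>> arm_command(
  deltas=[
    {"linear": [0, -1.2, 0], "roll": 0, "jaw": 1},
    {"linear": [0, -1.4, 0], "roll": 0, "jaw": 1},
    {"linear": [0, -1.4, 0], "roll": 0, "jaw": 1},
    {"linear": [0, -1.2, 0], "roll": 0, "jaw": 1},
    {"linear": [0, -0.8, 0], "roll": 0, "jaw": 1},
    {"linear": [0, -0.4, 0], "roll": 0, "jaw": 1},
    {"linear": [0, -0.3, 0], "roll": 0, "jaw": 1},
    {"linear": [0, -0.3, 0], "roll": 0, "jaw": 1},
  ],
)

```text
t: 6.92
ee_pos: [496.1, -189.1, 72.5]
ee_rot: [0.092, 0.996, 0.0, -0.001]
ft_force: [-4.6, 3.8, 4.4]
width: 0.133
grasp_force: 15.0
```

>>> arm_command(
  deltas=[
    {"linear": [0, -0.2, 0], "roll": 0, "jaw": 1},
    {"linear": [0, 0, 0], "roll": 0, "jaw": 1},
  ],
)

```text
t: 7.18
ee_pos: [495.7, -191.5, 72.5]
ee_rot: [0.092, 0.996, -0.0, -0.001]
ft_force: [-4.1, 1.2, 4.8]
width: 0.129
grasp_force: 15.0
```

>>> arm_command(
  deltas=[
    {"linear": [0, -0.2, 0], "roll": 0, "jaw": 1},
    {"linear": [0, -0.2, 0], "roll": 0, "jaw": 1},
    {"linear": [0, 0, 0], "roll": 0, "jaw": 1},
  ],
)

```text
t: 7.55
ee_pos: [495.1, -194.3, 72.5]
ee_rot: [0.092, 0.996, 0.001, -0.001]
ft_force: [-4.1, 4.5, 5.4]
width: 0.126
grasp_force: 15.0
```

>>> arm_command(
  deltas=[
    {"linear": [0, -0.2, 0], "roll": 0, "jaw": 1},
    {"linear": [0, -0.2, 0], "roll": 0, "jaw": 1},
    {"linear": [0, 0, 0], "roll": 0, "jaw": 1},
  ],
)

```text
t: 7.92
ee_pos: [495.1, -194.4, 72.5]
ee_rot: [0.091, 0.996, 0.003, -0.001]
ft_force: [-3.2, 13.2, 7.5]
width: 0.13
grasp_force: 15.0
```

>>> arm_command(
  deltas=[
    {"linear": [0, 0, 0], "roll": 0, "jaw": 0},
    {"linear": [0, 0, 0], "roll": 0, "jaw": 0},
    {"linear": [0, 0, 0], "roll": 0, "jaw": 0},
    {"linear": [0, 0, -3], "roll": 0, "jaw": 0},
    {"linear": [0, 0, -5], "roll": 0, "jaw": 0},
    {"linear": [0, 0, -5], "roll": 0, "jaw": 0},
    {"linear": [0, 5, -5], "roll": 0, "jaw": 0},
    {"linear": [0, 6, 0], "roll": 0, "jaw": 0},
  ],
)

```text
t: 8.93
ee_pos: [516.6, -98.3, 250.8]
ee_rot: [0.095, 0.995, -0.0, 0.005]
ft_force: [0.3, 1.1, -1.6]
width: 0.971
grasp_force: 0.0
```

>>> arm_command(
  deltas=[
    {"linear": [0, 6, 0], "roll": 0, "jaw": 0},
    {"linear": [0, 6, 0], "roll": 0, "jaw": 0},
    {"linear": [0, 5, 0], "roll": 0, "jaw": 0},
    {"linear": [0, 0, 0], "roll": 0, "jaw": 0},
    {"linear": [0, 0, 0], "roll": 0, "jaw": 0},
  ],
)

```text
t: 9.55
ee_pos: [545.4, 69.2, 246.7]
ee_rot: [0.093, 0.996, -0.0, 0.0]
ft_force: [0.2, -1.3, 0.9]
width: 1.001
grasp_force: 0.0
```

Run:
```python
from h import *
o=telemetry.get_obs(); print(o['t'],o['ee_pos'],o['ee_rot'])
im=snap('wrist','w2')
for n in ['cover_ridge','stop_bar','mark','lever_hinge']: print(n,[(np.round(d['location']).tolist(),round(d['conf'],2)) for d in nets.recognise('wrist',n)[:2]])
cv2.imwrite('pics/w2b.png',cv2.resize(im,(800,600),interpolation=cv2.INTER_CUBIC)[:,:,::-1])
```

```text
9.55 [545.43081076  69.21651805 246.67602655] [ 9.28536825e-02  9.95679653e-01 -4.40657143e-04  1.65255381e-04]
cover_ridge [([497.0, -176.0, 69.0], 0.77), ([406.0, 228.0, 4.0], 0.73)]
stop_bar [([540.0, 48.0, 47.0], 0.6)]
mark [([472.0, 148.0, 31.0], 0.5)]
lever_hinge [([571.0, 44.0, 100.0], 0.59)]
```

View pics/w2b.png

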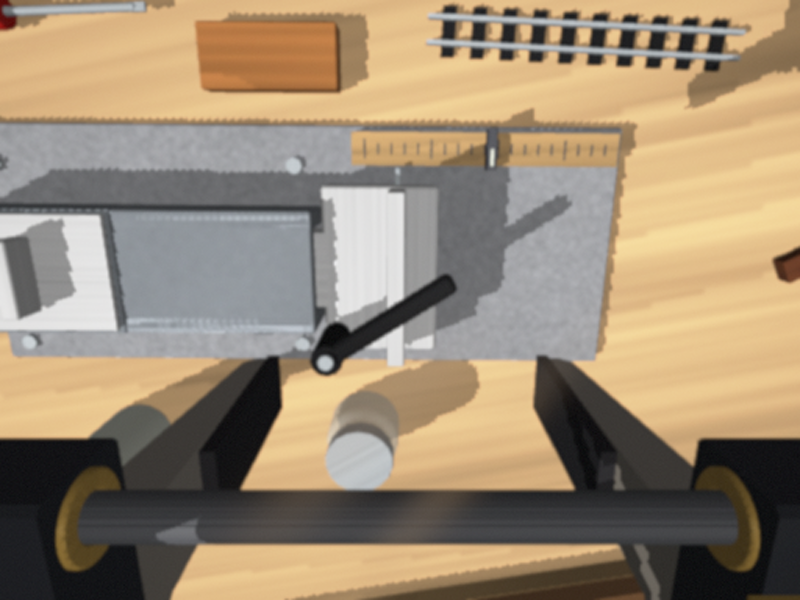

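Run:
```python
from fit import *
p=np.array([533,5.36,-.188]); c,s=np.cos(p[2]),np.sin(p[2])
inv=lambda w:(np.array([[c,s],[-s,c]])@(w[:2]-p[:2])).round(1)
for n,u,v,z in [('mark',492,148,30),('markwhite',492,155,30),('pointer',398,175,45),('barnear',397,190,85),('barfar',396,364,85),('hinge',325,361,103),('tip',453,284,101),('plNL',620,128,10),('plFL',597,358,10),('hsNL',314,210,60),('hsFL',316,327,60),('coverL',105,212,65),('coverLf',122,331,65)]:
    w=ray('wrist',u/1.5625,v/1.5625,z); print(n,w.round(1),inv(w))
```

```text
mark [472.  146.9  30. ] [-86.4 127.6]
markwhite [476.8 146.2  30. ] [-81.5 127.8]
pointer [477.6  76.3  45. ] [-67.7  59.3]
barnear [485.9  74.7  85. ] [-59.3  59.3]
barfar [602.7  51.1  85. ] [60. 58.]
hinge [584.7   7.1 103. ] [50.5 11.4]
tip [549.4  99.1 101. ] [-1.4 95.1]
plNL [475.8 247.5  10. ] [-101.4  227.2]
plFL [659.3 214.   10. ] [ 85.1 228.6]
hsNL [489.5  14.9  60. ] [-44.5   1.2]
hsFL [572.8  -3.8  60. ] [40.8 -1.5]
coverL [ 463.9 -125.    65. ] [ -43.5 -141. ]
coverLf [ 547.9 -142.4   65. ] [  42.3 -142.4]
```

>>> arm_command(
  deltas=[
    {"linear": [2.5, -0.3, 0], "roll": -0.7, "jaw": 0},
    {"linear": [2, -0.3, 2], "roll": 0, "jaw": 0},
    {"linear": [0, 0, 5], "roll": 0, "jaw": 0},
    {"linear": [0, 0, 5], "roll": 0, "jaw": 0.3},
    {"linear": [0, 0, 4.5], "roll": 0, "jaw": 1},
    {"linear": [0, 0, 2.6], "roll": 0, "jaw": 1},
    {"linear": [0, 0, 0], "roll": 0, "jaw": 1},
    {"linear": [0, 0, 0], "roll": 0, "jaw": 1},
  ],
  grip_force=20,
)

```text
t: 10.8
ee_pos: [500.9, 72.1, 56.8]
ee_rot: [0.087, 0.996, 0.0, 0.001]
ft_force: [0.2, 0.0, 0.5]
width: 0.478
grasp_force: 0.0
```

>>> arm_command(
  deltas=[
    {"linear": [0, 0, 0], "roll": 0, "jaw": 1},
    {"linear": [0, 0, 0], "roll": 0, "jaw": 1},
    {"linear": [0, 0, 0], "roll": 0, "jaw": 1},
    {"linear": [0, 0, 0], "roll": 0, "jaw": 1},
    {"linear": [0, 0, 0], "roll": 0, "jaw": 1},
  ],
)

```text
t: 11.42
ee_pos: [500.2, 71.5, 56.4]
ee_rot: [0.087, 0.996, -0.0, 0.0]
ft_force: [-1.7, -3.6, 5.1]
width: 0.129
grasp_force: 20.0
```

>>> arm_command(
  deltas=[
    {"linear": [0, 0.8, 0], "roll": 0, "jaw": 1},
    {"linear": [0, 1.2, 0], "roll": 0, "jaw": 1},
    {"linear": [0, 1.2, 0], "roll": 0, "jaw": 1},
    {"linear": [0, 1.2, 0], "roll": 0, "jaw": 1},
    {"linear": [0, 1.2, 0], "roll": 0, "jaw": 1},
    {"linear": [0, 0.8, 0], "roll": 0, "jaw": 1},
    {"linear": [0, 0.4, 0], "roll": 0, "jaw": 1},
    {"linear": [0, 0, 0], "roll": 0, "jaw": 1},
  ],
)

```text
t: 12.42
ee_pos: [513.3, 138.0, 56.4]
ee_rot: [0.087, 0.996, -0.0, 0.002]
ft_force: [2.1, -4.3, 3.2]
width: 0.132
grasp_force: 20.0
```

Run:
```python
from h import *
o=telemetry.get_obs(); print(o['t'],o['ee_pos'],o['ee_rot'],o['ft_force'],o['grasp_force'])
im=snap('wrist','w3')
cv2.imwrite('pics/w3b.png',cv2.resize(im,(800,600),interpolation=cv2.INTER_CUBIC)[:,:,::-1])
```

```text
12.425 [513.30234088 138.00402412  56.41929428] [ 8.74608384e-02  9.96166757e-01 -3.60858083e-04  1.50472856e-03] [ 2.11107888 -4.27423506  3.24732694] 19.978300631046295
```

View pics/w3b.png

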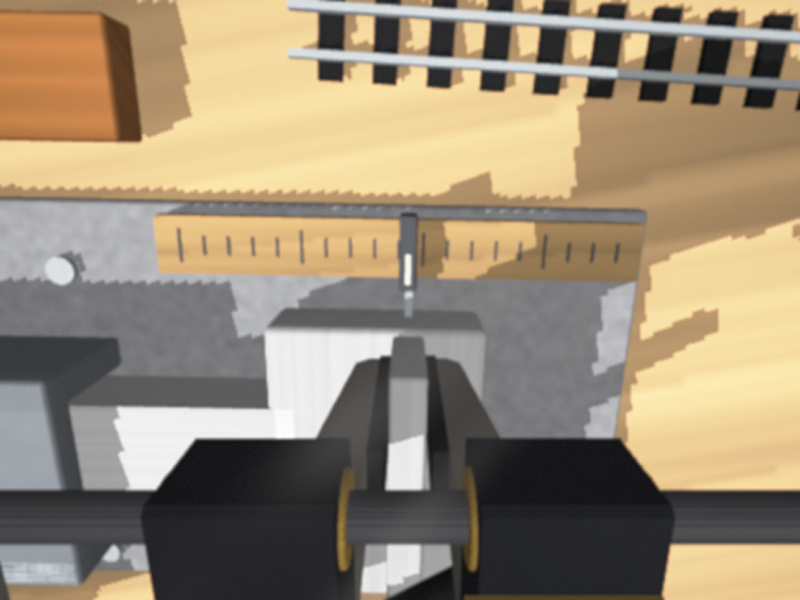

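>>> arm_command(
  deltas=[
    {"linear": [0, 0, 0], "roll": 0, "jaw": 1},
    {"linear": [0, 0, 0], "roll": 0, "jaw": 1},
    {"linear": [-0.6, 0, 0], "roll": 0, "jaw": 1},
    {"linear": [-0.7, 0, 0], "roll": 0, "jaw": 1},
    {"linear": [-0.7, 0, 0], "roll": 0, "jaw": 1},
    {"linear": [0, 0, 0], "roll": 0, "jaw": 1},
  ],
  grip_force=10,
)

```text
t: 13.22
ee_pos: [524.0, 135.5, 53.7]
ee_rot: [0.086, 0.996, -0.001, -0.008]
ft_force: [-12.8, -1.1, 3.5]
width: 0.135
grasp_force: 10.0
```

>>> arm_command(
  deltas=[
    {"linear": [-0.5, 0, 0], "roll": 0, "jaw": 1},
    {"linear": [-0.6, 0, 0], "roll": 0, "jaw": 1},
    {"linear": [-0.6, 0, 0], "roll": 0, "jaw": 1},
    {"linear": [-0.6, 0, 0], "roll": 0, "jaw": 1},
    {"linear": [0, 0, 0], "roll": 0, "jaw": 1},
  ],
  grip_force=7,
)

```text
t: 13.85
ee_pos: [547.2, 131.0, 53.3]
ee_rot: [0.086, 0.996, -0.002, -0.007]
ft_force: [-11.1, -2.3, -0.6]
width: 0.132
grasp_force: 8.1
```

>>> arm_command(
  deltas=[
    {"linear": [-0.6, 0, 0], "roll": 0, "jaw": 1},
    {"linear": [-0.6, 0, 0], "roll": 0, "jaw": 1},
    {"linear": [-0.6, 0, 0], "roll": 0, "jaw": 1},
    {"linear": [-0.6, 0, 0], "roll": 0, "jaw": 1},
    {"linear": [-0.6, 0, 0], "roll": 0, "jaw": 1},
    {"linear": [0, 0, 0], "roll": 0, "jaw": 1},
  ],
)

```text
t: 14.6
ee_pos: [576.1, 125.6, 52.7]
ee_rot: [0.086, 0.996, -0.002, -0.008]
ft_force: [-10.6, -3.1, -1.8]
width: 0.133
grasp_force: 7.7
```

>>> arm_command(
  deltas=[
    {"linear": [-0.5, 0, 0], "roll": 0, "jaw": 1},
    {"linear": [-0.5, 0, 0], "roll": 0, "jaw": 1},
    {"linear": [-0.4, 0, 0], "roll": 0, "jaw": 1},
    {"linear": [0, 0, 0], "roll": 0, "jaw": 1},
  ],
)

```text
t: 15.1
ee_pos: [589.3, 123.3, 52.7]
ee_rot: [0.087, 0.996, -0.002, -0.009]
ft_force: [-13.0, -2.2, 0.1]
width: 0.133
grasp_force: 11.2
```

>>> arm_command(
  deltas=[
    {"linear": [-0.4, 0, 0], "roll": 0, "jaw": 1},
    {"linear": [0, 0, 0], "roll": 0, "jaw": 1},
  ],
)

```text
t: 15.35
ee_pos: [589.8, 123.7, 52.6]
ee_rot: [0.086, 0.996, -0.002, -0.012]
ft_force: [-22.7, -2.0, 7.8]
width: 0.131
grasp_force: 17.3
```

Run:
```python
from h import *
im=snap('wrist','w4')
cv2.imwrite('pics/w4b.png',cv2.resize(im,(800,600),interpolation=cv2.INTER_CUBIC)[:,:,::-1])
im=snap('side','s4'); cv2.imwrite('pics/s4b.png',cv2.resize(im[130:290,170:330],(800,600),interpolation=cv2.INTER_CUBIC)[:,:,::-1])
```

```text
(no output)
```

View pics/w4b.png

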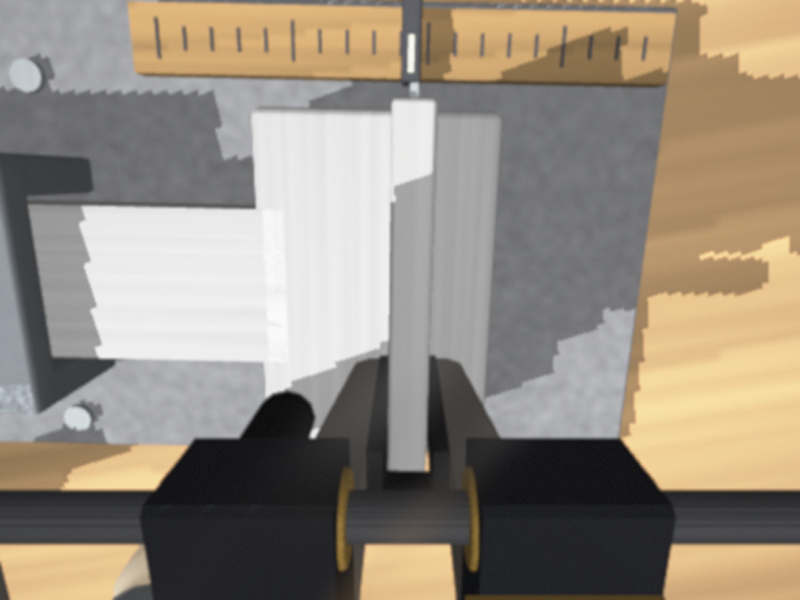

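View pics/s4b.png

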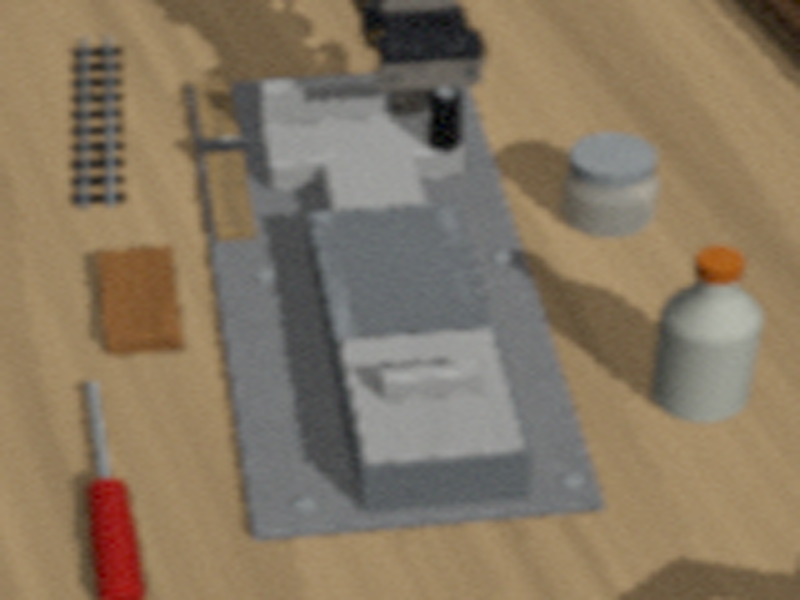

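>>> arm_command(
  deltas=[
    {"linear": [-0.3, 0, 0], "roll": 0, "jaw": 1},
    {"linear": [0, 0, 0], "roll": 0, "jaw": 1},
    {"linear": [0, 0, 0], "roll": 0, "jaw": 1},
  ],
)

```text
t: 15.82
ee_pos: [589.9, 124.1, 52.6]
ee_rot: [0.086, 0.996, -0.001, -0.015]
ft_force: [-30.2, -1.3, 13.8]
width: 0.131
grasp_force: 23.3
```

```bash
python3 -c "
from cell import job; print(job.close_job())"
```

```text
the job is handed in; nothing more can be done
None
```

I slid the cover home to its stop, drew the leg to the marker (about 1 mm off in the last picture), then pushed the cam lever closed against its stop with the leg held there. I handed the job in at about 16 s still gripping the stop bar; the call returned no verdict, so I can't confirm the result.

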